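# Snug the screw clamp down on the serving board

## Task

Two screw hold-down clamps are bolted to the worktop, and one of them has the small wooden board lying under its pad. Turn that clamp's handle clockwise until the pad meets the board, then snug it by feel, about thirty degrees more, so that the board is held firmly but not over-tightened. Do not shift the board, leave the empty clamp as it is, and let go of the handle.

Things in the scene. Friction and masses are not known exactly. Their poses are not given: they have to be found in the camera images.
- clamp_grip (a point): Centre of the T handle of the dark steel clamp that has the board under it, on the vertical screw axis, about 113 mm above the worktop. A level flat steel bar, 90 mm long (its y), 10 mm thick (its x), 16 mm high, a 16 mm knob on each end; z up. Below it a 9 mm neck leads to the clamp's boss, 36 mm below the bar's centre. The bar keeps its height as it turns.
- clamp_handle (a joint): Angle of that handle, 0 to 2.5 rad, growing clockwise seen from above; drives the pad down 5.7 mm per rad (steep screw) and stays where left. The pad starts 1 to 5.5 mm above the board and meets it after 9 to 55 degrees; where varies. Turning takes about 0.32 N m, and 0.29 N m more per rad past the meeting. Snug is 15 to 45 degrees past it, over-tight above 55.
- clamp_pad: Sprung pad of that clamp: a rubber-faced disc, 30 mm across, on the screw axis; origin at the centre of its underside, z up. It stops going down when it meets the board; its spring then takes up about 51 N per rad of further turning.
- board: Small plain wooden serving board, 140 x 180 x 18 mm (its x, y, z), lying loose and flat on the worktop with its far side under the clamp's pad, which comes down about 45 mm to the +x side of its centre; origin at the centre of its underside.
- spare_end (a point): One end of the T handle of the other clamp, which has the same shape and stands empty: leave it alone. Level with the handle's middle, 45 mm from its axis.

How it is judged (in metres and radians):
At the end, for the whole second after the job is handed in: The pad presses on the board with 9 to 50 N (10 to 55 degrees of handle past the meeting), the board lies still within 20 mm of where it was, and the empty clamp's handle end is within 8 mm of where it was (contact force between clamp_pad and board between 9 and 50 N and distance of board from where it was at the start of the episode below 0.02 m and linear speed of board below 0.01 m/s and distance of spare_end from where it was at the start of the episode below 0.008 m); the robot touches nothing.
It fails at once if the clamp is over-tightened: the pad presses on the board with more than 50 N (contact force between clamp_pad and board above 50 N).
It fails at once if the handle of the empty clamp is turned (distance of spare_end from where it was at the start of the episode above 0.008 m).
It fails at once if the board is shifted by more than 20 mm (distance of board from where it was at the start of the episode above 0.02 m).
It also fails if it takes over 35 s, if anything falls off the work surface, if the arm or the gripper's body presses on something with over 40 N, if the wrist force passes 120 N, or if a joint passes its speed limit or range.

## Robot

A 6-joint arm with a two-finger parallel gripper is mounted at the origin on a cart in front of the work surface, level with it; the furniture and walls round the work are solid. World frame = base frame: x ahead of the robot, y to its left, z up, the work surface at z = 0. Lengths are in mm, angles in rad, forces in N, time in s.
With the tool pointing down it reaches from about 375 to 900 mm from the base axis. Payload 3.1 kg.
Tool frame: the origin (TCP) lies midway between the tips of the shut fingers; the grasp point (between the pads) lies 19 mm behind it; y points along the fingers, x is the direction in which the jaws open and shut, and the axes are right-handed (so a half turn about y gives the same grasp; the last joint's range is limited). The gripper opens to 87 mm and grips with 3 to 60 N. Pads are 19 mm wide; open, the fingers measure 117 mm over their backs; the gripper's body (75 mm by 190 mm) begins 51 mm behind the grasp point.
Start: joints at [0.924, 0.527, 1.433, -0, 1.181, -0.178], TCP at [281.785, 557.847, 222.548] pointing down, gripper open.
Joint ranges: [-3.08, 3.08], [-0.75, 2.2], [0.22, 2.44], [-1.43, 4.57], [0, 2.65], [-2.85, 2.85]. Speed limits (rad/s): [2.79, 2.79, 3.14, 3.14, 3.14, 3.14].

## Interface

Orientations are given as a 3x3 rotation matrix whose columns are the frame's x, y, z axes.
In Python, from plant import arm gives the robot as it stands. The module is installed in compiled form; this text tells all that it offers.
- The arm moves only by the tool servo_tool, never from a script. Its argument "plan" is a list that holds one entry, the list of rows, each a list of 7 numbers: the shift along the world's x, y, z in units of 30 mm (1.0 is 30 mm), then the turn, a rotation vector about the world's x, y, z in degrees, then the closure in counts, from 0 (fully open) to 255 (shut). In form: [[[tx, ty, tz, ax, ay, az, grip], ...]]. A call has 1 to 10 rows; each row shifts and turns the pose as measured when the row begins; what a row does not reach is not made up. A row lasts 1/12 s, in which the tool goes at most 41.7 mm and 7.16 degrees, less where a joint would pass 70% of its speed; a pose out of reach is approached as far as the arm can. A call is refused whole if a number of a shift passes 1 or a number of a turn 7.16, either way. A call with a gripper value outside its range is refused whole. The fingers move at their own pace and stop on an object; the grip force is fixed at half the most. Time passes only in rows, so rows that do not move let the fingers close. It gives the time, the measured TCP pose, the force and the opening at its end, in the units of the state.
- arm.get_state(): the state, without advancing time (a new reading comes with each control period).
- arm.grab_frame(name): name is "scene" or "side" or "wrist"; returns the picture (480x640x3 uint8, blue, green, red); there is no depth.
- arm.camera_info(name): a dict with "intrinsics" (3x3 intrinsics, pixels), "R" (3x3) and "t" (3): a world point X has camera coordinates R X + t. Camera axes: x right, y down, z forward; pixel columns grow to the right and rows downward; lengths in mm; the calibration is good to about 2 mm. A picture is of the moment at which its call begins: read the wrist's pose just before it. camera_info takes no time and is no camera call; for the wrist camera it gives the pose at the moment of the call.
- arm.sign_off(): hands the job in, once; it reports no verdict.
The state is a dict: "time": time; "joint_pos": joint angles; "joint_velocities": joint speeds; "joint_torque": joint torques, N m; "tcp_pos": TCP position; "orientation": TCP orientation; "ft_force": force on the tool from outside, world axes, zero at the start; "moment": the same for the moment, N m; "finger_gap": opening from 0.0 (shut) to 1.0 (fully open).
Only numpy, scipy, OpenCV 4.12 (cv2) and the standard library are available. Lean on these libraries where they do the work, as an engineer would, in place of code of your own. Each camera call takes 0.05 s, during which the arm holds its last target.

## Working session

There is one attempt and no reset: what is moved stays moved. The work goes in short steps, Python scripts to look and compute and a tool call to move; the robot and the scene stay as the last step left them, time stands still between calls to the robot, and variables do not carry over. Pictures are saved under pics/ and viewed, and the job is handed in when it is done.

Besides the shell and the picture viewer there is one more tool, called after "Request:" as a command line: name --argument value ..., lists and objects as JSON in quotes. servo_tool: Moves the arm, as the interface text tells. Its arguments: {"type":"object","properties":{"plan":{"type":"array"}},"required":["plan"]}

```bash
mkdir -p pics; python3 - <<'E'
from plant import arm
import cv2,numpy as np
s=arm.get_state()
for k,v in s.items(): print(k,np.round(v,3).tolist())
for n in ["scene","side","wrist"]:
    c=arm.camera_info(n); print(n,np.round(c["intrinsics"],1).tolist(),np.round(c["R"],3).tolist(),np.round(c["t"],1).tolist())
    cv2.imwrite(f"pics/{n}0.png",arm.grab_frame(n))
E
```

```text
time 0.0
joint_pos [0.925, 0.528, 1.434, -0.0, 1.181, -0.179]
joint_velocities [0.001, -0.002, -0.001, -0.001, 0.0, -0.001]
joint_torque [-0.0, -44.004, -17.66, 0.063, 0.058, -0.0]
tcp_pos [281.336, 557.263, 221.566]
orientation [[0.451, -0.001, -0.893], [0.893, -0.002, 0.451], [-0.002, -1.0, 0.0]]
ft_force [0.059, -0.345, -0.631]
moment [-0.005, -0.05, 0.046]
finger_gap 0.997
scene [[595.4, 0.0, 328.7], [0.0, 595.4, 235.3], [0.0, 0.0, 1.0]] [[0.769, -0.639, -0.01], [-0.448, -0.528, -0.721], [0.455, 0.56, -0.692]] [-177.3, 401.5, 576.7]
side [[444.4, 0.0, 325.7], [0.0, 444.4, 237.6], [0.0, 0.0, 1.0]] [[0.927, -0.375, 0.002], [-0.124, -0.312, -0.942], [0.354, 0.873, -0.336]] [-344.3, 224.1, 493.2]
wrist [[404.1, 0.0, 319.3], [0.0, 404.1, 242.1], [0.0, 0.0, 1.0]] [[0.451, 0.893, -0.001], [0.852, -0.43, 0.298], [0.266, -0.136, -0.954]] [-624.6, -36.2, 391.0]
```

View pics/scene0.png

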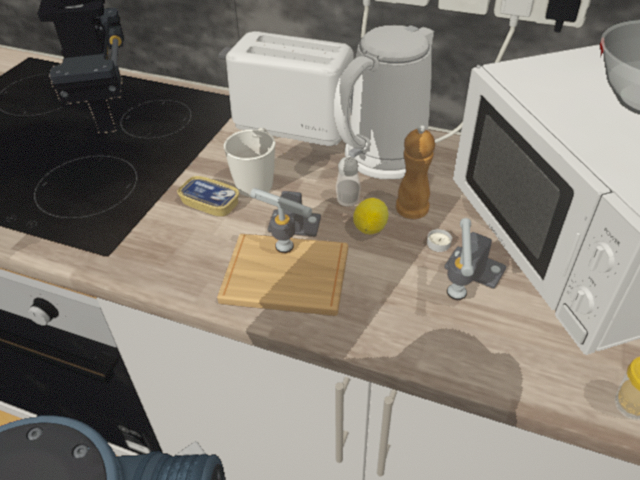

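View pics/side0.png

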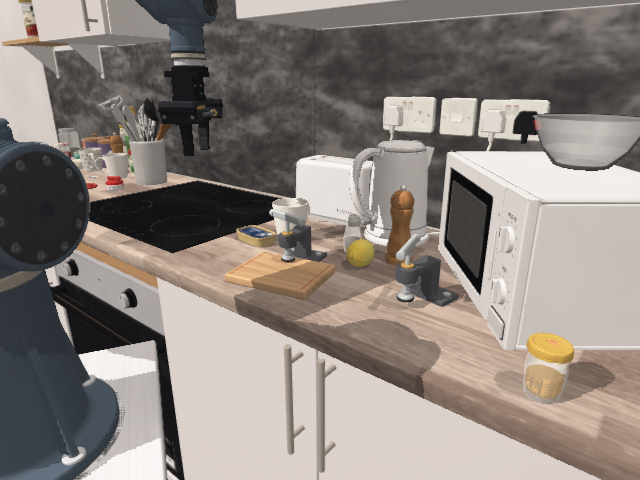

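View pics/wrist0.png

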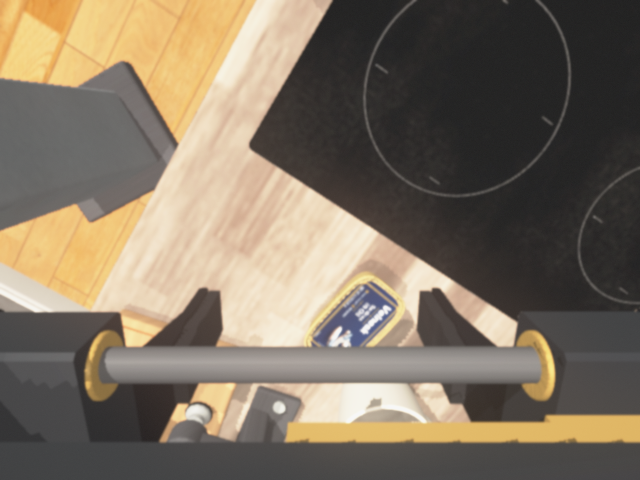

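The scene picture shows the board at about (285,272), with its clamp's handle running from (255,195) to (310,213). The empty clamp is at about (465,250). I'll zoom in.

```bash
python3 - <<'E'
import cv2,numpy as np
a=cv2.imread("pics/scene0.png")[175:265,225:345]; b=cv2.imread("pics/side0.png")[190:275,240:350]
a=cv2.resize(a,None,fx=6,fy=6,interpolation=cv2.INTER_CUBIC); b=cv2.resize(b,None,fx=6,fy=6,interpolation=cv2.INTER_CUBIC)
cv2.imwrite("pics/sc_z.png",a);cv2.imwrite("pics/si_z.png",b)
E
```

```text
(no output)
```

View pics/sc_z.png

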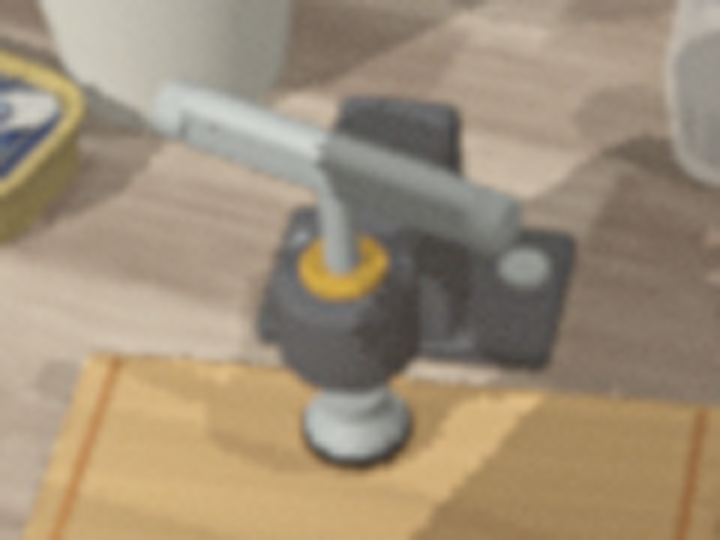

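View pics/si_z.png

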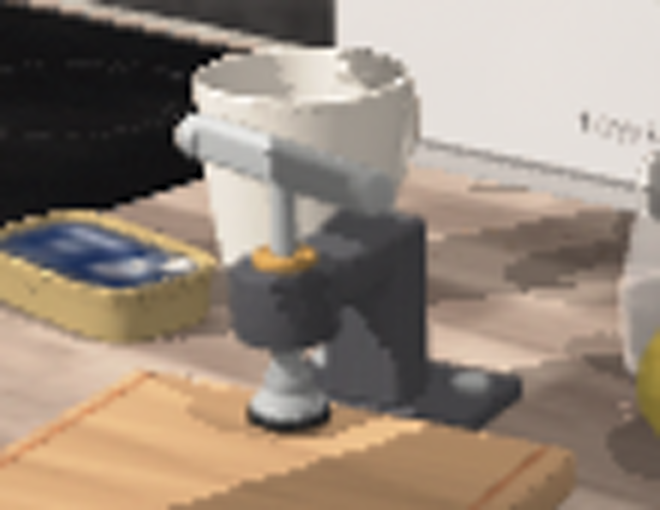

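The knobs are clear. In the scene zoom they are at (175,110) and (497,222), and in the side zoom at (190,134) and (372,192). I'll cast rays onto z=113 and cross-check with triangulation.

```bash
cat > h.py <<'E'
from plant import arm
import cv2,numpy as np
def P(n):
    c=arm.camera_info(n); return np.array(c["intrinsics"]),np.array(c["R"]),np.array(c["t"])
def ray(cam,uv,z):
    K,R,t=cam; o=-R.T@t; d=R.T@np.linalg.inv(K)@np.array([uv[0],uv[1],1]); return o+d*(z-o[2])/d[2]
def tri(c1,u1,c2,u2):
    M=lambda c:c[0]@np.c_[c[1],c[2]]
    X=cv2.triangulatePoints(M(c1),M(c2),np.array(u1,float),np.array(u2,float))[:,0]; return X[:3]/X[3]
def proj(cam,X):
    p=cam[0]@(cam[1]@np.array(X)+cam[2]); return p[:2]/p[2]
E
python3 - <<'E'
from h import *
np.set_printoptions(precision=1,suppress=True)
s,d=P("scene"),P("side")
S=lambda x,y:(225+x/6-.4,175+y/6-.4); D=lambda x,y:(240+x/6-.4,190+y/6-.4)
L,R_=(S(175,110),D(190,134)),(S(497,222),D(372,192))
for k in (L,R_): print(ray(s,k[0],113),ray(d,k[1],113),tri(s,k[0],d,k[1]))
for f in (lambda k:ray(s,k[0],113),lambda k:ray(d,k[1],113)):
    l,r=f(L),f(R_); v=r-l; print((l+r)/2,np.linalg.norm(v),np.degrees(np.arctan2(v[1],v[0])))
# boss ring top, z~ 77; pad bottom ~ 20
print(ray(s,S(343,268),79),ray(d,D(284,258),79), ray(s,S(355,440),20),ray(d,D(288,418),20))
# spare
print(ray(s,(466,227),113),ray(s,(467,268),113))
E
```

```text
[404.1 384.1 113. ] [405.  390.4 113. ] [402.5 381.3 115.7]
[439.5 298.4 113. ] [442.4 302.7 113. ] [439.5 297.4 114.3]
[421.8 341.2 113. ] 92.78858257750643 -67.55742065069013
[423.7 346.5 113. ] 95.29598430604544 -66.88929272476682
[421.8 340.8  79. ] [424.3 344.5  79. ] [419.7 339.1  20. ] [423.8 343.5  20. ]
[589.6 127.9 113. ] [530.2  74.8 113. ]
```

```bash
python3 - <<'E'
from h import *
np.set_printoptions(precision=0,suppress=True)
s,d=P("scene"),P("side")
for n,uv,z in [("mugbase",(255,190),0),("kettlebase",(375,172),0),("kettle handle low",(350,130),120),("mill base",(414,214),0),("mill top sc",(422,128),150),("shaker",(347,203),0),("lemon",(371,232),0)]: print(n,ray(s,uv,z))
print("mill top",tri(s,(422,128),d,(403,187)),"mug rim",tri(s,(250,133),d,(291,199)), "handle kettle", tri(s,(345,100),d,(361,170)))
E
```

```text
mugbase [480. 509.   0.]
kettlebase [681. 407.   0.]
kettle handle low [618. 408. 120.]
mill base [652. 277.   0.]
mill top sc [679. 304. 150.]
shaker [583. 374.   0.]
lemon [565. 292.   0.]
mill top [660. 288. 167.] mug rim [499. 539.  98.] handle kettle [618. 416. 178.]
```

Request:
servo_tool --plan '[[[0.5,-0.8,0,0,0,-4.1,0],[0.5,-0.8,0,0,0,-4.1,0],[0.5,-0.8,0,0,0,-4.1,0],[0.5,-0.8,0,0,0,-4.1,0],[0.5,-0.8,0,0,0,-4.1,0],[0.5,-0.8,0,0,0,-4.1,0],[0.5,-0.8,0,0,0,-4.1,0],[0.5,-0.8,0,0,0,-4.1,0],[0.5,-0.8,0,0,0,-4.1,0],[0,0,0,0,0,0,0]]]'

```text
time: 0.98
tcp_pos: [417.8, 332.7, 218.6]
orientation: [[0.907, -0.004, -0.42], [0.42, -0.002, 0.907], [-0.004, -1.0, 0.0]]
ft_force: [-0.7, 0.0, -0.2]
finger_gap: 1.003
```

Request:
servo_tool --plan '[[[0.25,-0.25,-0.6,0,0,-1.2,60],[0.25,-0.25,-0.6,0,0,-1.2,60],[0,0,0,0,0,0,60]]]'

```text
time: 1.23
tcp_pos: [434.4, 316.6, 182.6]
orientation: [[0.926, -0.002, -0.378], [0.378, 0.001, 0.926], [-0.001, -1.0, 0.001]]
ft_force: [-0.5, 0.1, -1.1]
finger_gap: 0.856
```

```bash
python3 - <<'E'
from h import *
np.set_printoptions(precision=1,suppress=True)
st=arm.get_state(); print(st["tcp_pos"],np.degrees(np.arctan2(st["orientation"][1][0],st["orientation"][0][0])),st["finger_gap"])
c=P("wrist"); im=arm.grab_frame("wrist"); cv2.imwrite("pics/w1.png",im); print(np.array(c[1]),c[2])
for n,X in [("axis",(422,341.5,121)),("near",(439.5,298.4,113)),("far",(404,384,113))]: print(n,proj(c,X))
np.savez("w1.npz",K=c[0],R=c[1],t=c[2])
cv2.imwrite("pics/s1.png",arm.grab_frame("scene"))
E
```

```text
[434.4 316.6 182.6] 22.212502075354458 0.856223708644053
[[ 0.9  0.4 -0. ]
 [ 0.4 -0.9  0.3]
 [ 0.1 -0.3 -1. ]] [-522.5   99.3  391.5]
axis [314.5 217.1]
near [314.7 287. ]
far [313.3 132.3]
```

View pics/w1.png

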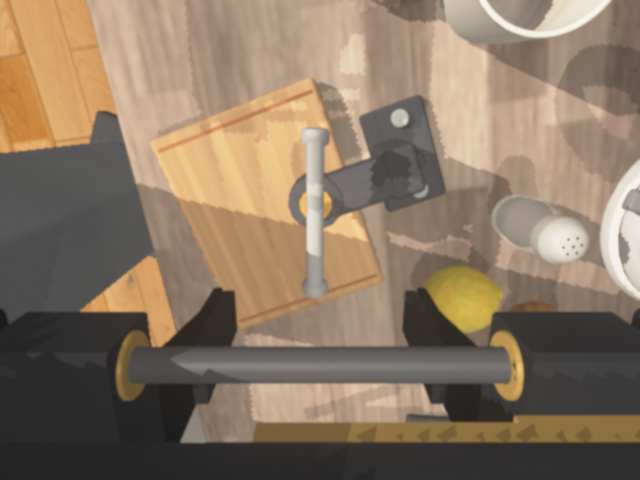

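View pics/s1.png

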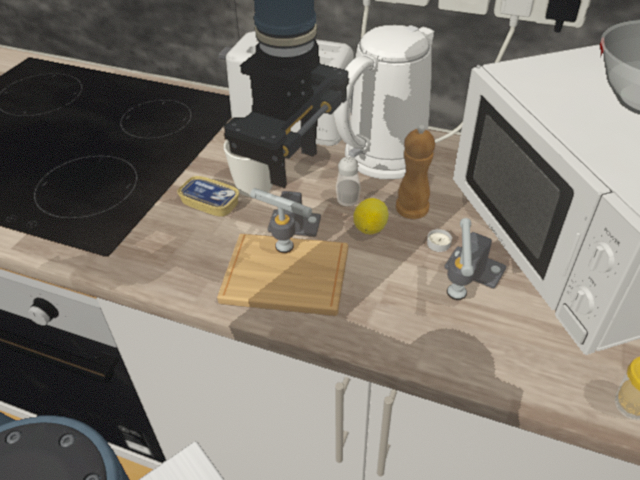

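The wrist view puts the knobs at (315,136) and (315,287), within 4 px of the prediction. The jaws are square to the bar and about 2 mm off laterally. Next I descend and grip the near half of the bar, about 27 mm from the axis.

Request:
servo_tool --plan '[[[-0.06,-0.03,-0.6,0,0,0,100],[0,0,-0.6,0,0,0,100],[0,0,-0.6,0,0,0,100],[0,0,-0.6,0,0,0,100],[0,0,-0.45,0,0,0,100],[0,0,0,0,0,0,100]]]'

```text
time: 1.83
tcp_pos: [433.1, 325.6, 103.9]
orientation: [[0.921, 0.013, -0.39], [0.39, 0.011, 0.921], [0.016, -1.0, 0.005]]
ft_force: [0.5, 0.6, -0.5]
finger_gap: 0.613
```

```bash
python3 - <<'E'
from h import *
np.set_printoptions(precision=1,suppress=True)
st=arm.get_state(); print(st["tcp_pos"],st["finger_gap"],st["ft_force"],st["time"])
cv2.imwrite("pics/w2.png",arm.grab_frame("wrist"))
im=arm.grab_frame("scene"); cv2.imwrite("pics/s2.png",cv2.resize(im[150:290,200:360],None,fx=4,fy=4,interpolation=cv2.INTER_CUBIC))
E
```

```text
[433.1 325.6 103.9] 0.6133176349550866 [ 0.5  0.6 -0.5] 1.8333
```

View pics/w2.png

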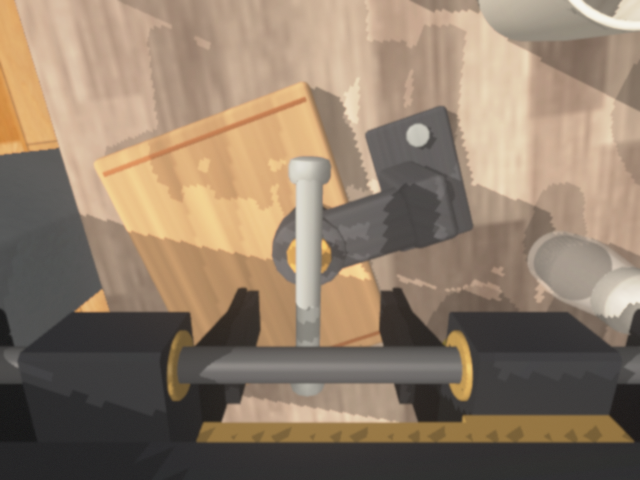

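View pics/s2.png

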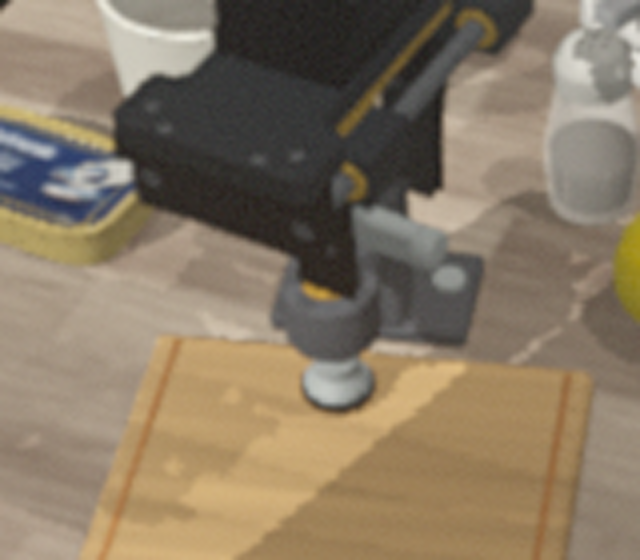

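Request:
servo_tool --plan '[[[-0.01,-0.15,-0.1,-0.3,0.4,0,100],[-0.01,-0.15,-0.1,-0.3,0.4,0,100],[0,0,0,0,0,0,100]]]'

```text
time: 2.18
tcp_pos: [435.4, 318.5, 102.9]
orientation: [[0.92, 0.007, -0.392], [0.392, 0.004, 0.92], [0.008, -1.0, 0.001]]
ft_force: [-0.2, -0.6, -0.0]
finger_gap: 0.61
```

Request:
servo_tool --plan '[[[-0.1,-0.06,-0.15,-0.2,0.4,0,100],[0,0,0,0,0,0,100],[0,0,0,0,0,0,100]]]'

```text
time: 2.43
tcp_pos: [433.4, 316.6, 99.7]
orientation: [[0.92, 0.002, -0.391], [0.391, 0.002, 0.92], [0.003, -1.0, 0.001]]
ft_force: [0.4, 0.1, -0.0]
finger_gap: 0.607
```

Request:
servo_tool --plan '[[[0,0,0,0,0,0,255],[0,0,0,0,0,0,255],[0,0,0,0,0,0,255],[0,0,0,0,0,0,255],[0,0,0,0,0,0,255],[0,0,0,0,0,0,255]]]'

```text
time: 2.93
tcp_pos: [433.6, 316.6, 99.9]
orientation: [[0.92, 0.002, -0.391], [0.391, 0.002, 0.92], [0.003, -1.0, 0.001]]
ft_force: [-0.4, -0.3, 0.0]
finger_gap: 0.238
```

```bash
cat > m.py <<'E'
from h import *
ax=np.array([422,341.5])
def rep():
    st=arm.get_state(); p=np.array(st["tcp_pos"]); f=np.array(st["ft_force"]); m=np.array(st["moment"]); O=np.array(st["orientation"])
    r=(p[:2]-ax)/1000; rf=r[0]*f[1]-r[1]*f[0]
    print("t%.2f tcp %s yaw %.1f tcpang %.1f rad %.1f gap %.3f F %s M %s | rxF %.3f tot %.3f"%(st["time"],np.round(p,1),np.degrees(np.arctan2(O[1,0],O[0,0])),np.degrees(np.arctan2(r[1],r[0])),1000*np.hypot(*r),st["finger_gap"],np.round(f,2),np.round(m,3),rf,rf+m[2]))
if __name__=="__main__": rep()
E
python3 m.py; python3 -c "
from h import *
im=arm.grab_frame('wrist'); cv2.imwrite('pics/w3.png',im)
im=arm.grab_frame('scene'); cv2.imwrite('pics/s3.png',cv2.resize(im[150:290,200:360],None,fx=4,fy=4,interpolation=cv2.INTER_CUBIC));np.save('s3.npy',im)"
```

```text
t2.93 tcp [433.6 316.6  99.9] yaw 23.0 tcpang -65.1 rad 27.5 gap 0.238 F [-0.44 -0.28  0.02] M [-0.043  0.014  0.013] | rxF -0.014 tot -0.001
```

View pics/w3.png

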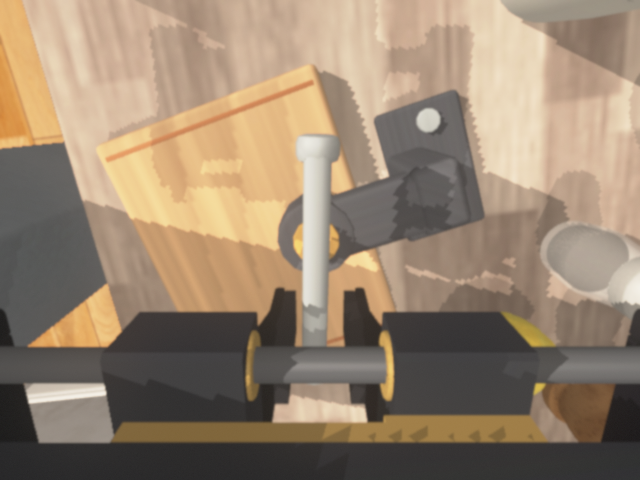

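Request:
servo_tool --plan '[[[0,0,0,0,0,0,255],[0,0,0,0,0,0,255],[0,0,0,0,0,0,255],[0,0,0,0,0,0,255]]]'

```text
time: 3.37
tcp_pos: [431.7, 315.8, 99.7]
orientation: [[0.921, -0.002, -0.388], [0.388, 0.001, 0.921], [-0.001, -1.0, 0.001]]
ft_force: [-0.4, -0.6, 0.5]
finger_gap: 0.109
```

```bash
python3 m.py
```

```text
t3.37 tcp [431.7 315.8  99.7] yaw 22.9 tcpang -69.4 rad 27.5 gap 0.109 F [-0.38 -0.64  0.53] M [-0.211  0.192 -0.279] | rxF -0.016 tot -0.295
```

Request:
servo_tool --plan '[[[-0.074,-0.028,0,0,0,-5,255],[-0.076,-0.021,0,0,0,-5,255]]]'

```text
time: 3.53
tcp_pos: [427.9, 314.6, 99.7]
orientation: [[0.975, 0.0, -0.221], [0.221, 0.001, 0.975], [0.0, -1.0, 0.001]]
ft_force: [-1.1, 0.2, 1.0]
finger_gap: 0.112
```

```bash
python3 m.py
```

```text
t3.53 tcp [427.9 314.6  99.7] yaw 12.8 tcpang -77.6 rad 27.6 gap 0.112 F [-1.1   0.22  0.99] M [-0.102  0.292  0.403] | rxF -0.028 tot 0.375
```

Request:
servo_tool --plan '[[[-0.078,-0.014,0,0,0,-5,255]]]'

```text
time: 3.62
tcp_pos: [425.6, 314.1, 99.7]
orientation: [[0.991, 0.001, -0.133], [0.133, 0.0, 0.991], [0.001, -1.0, 0.0]]
ft_force: [-0.3, -0.3, -0.4]
finger_gap: 0.112
```

```bash
python3 m.py
```

```text
t3.62 tcp [425.6 314.1  99.7] yaw 7.7 tcpang -82.4 rad 27.6 gap 0.112 F [-0.26 -0.3  -0.35] M [-0.062  0.199  0.322] | rxF -0.008 tot 0.313
```

Request:
servo_tool --plan '[[[-0.079,-0.007,0,0,0,-5,255]]]'

```text
time: 3.7
tcp_pos: [423.3, 313.8, 99.7]
orientation: [[0.999, 0.001, -0.045], [0.045, -0.0, 0.999], [0.001, -1.0, -0.0]]
ft_force: [-1.0, 0.2, 0.6]
finger_gap: 0.112
```

```bash
python3 m.py
```

```text
t3.70 tcp [423.3 313.8  99.7] yaw 2.6 tcpang -87.3 rad 27.7 gap 0.112 F [-1.04  0.2   0.55] M [-0.075  0.262  0.407] | rxF -0.028 tot 0.379
```

```bash
cat >> m.py <<'E'
    n="f%04d"%int(100*arm.get_state()["time"])
    np.savez(n,s=arm.grab_frame("scene"),d=arm.grab_frame("side")); rep()
E
python3 m.py
```

```text
File "m.py", line 8
    n="f%04d"%int(100*arm.get_state()["time"])
IndentationError: unexpected indent
```

Request:
servo_tool --plan '[[[-0.079,0,0,0,0,-5,255]]]'

```text
time: 3.78
tcp_pos: [421.0, 313.8, 99.7]
orientation: [[0.999, 0.002, 0.044], [-0.044, -0.001, 0.999], [0.002, -1.0, -0.001]]
ft_force: [-1.1, -0.5, -0.3]
finger_gap: 0.112
```

```bash
python3 m.py
```

```text
File "m.py", line 8
    n="f%04d"%int(100*arm.get_state()["time"])
IndentationError: unexpected indent
```

Request:
servo_tool --plan '[[[-0.079,0.007,0,0,0,-5,255]]]'

```text
time: 3.87
tcp_pos: [418.6, 314.0, 99.7]
orientation: [[0.991, 0.002, 0.133], [-0.133, -0.001, 0.991], [0.002, -1.0, -0.001]]
ft_force: [-0.2, 0.1, 0.8]
finger_gap: 0.107
```

```bash
python3 m.py
```

```text
File "m.py", line 8
    n="f%04d"%int(100*arm.get_state()["time"])
IndentationError: unexpected indent
```

```bash
python3 - <<'E'
L=open('m.py').read().split('\n')
i=[k for k,l in enumerate(L) if l.startswith('if __name__')][0]
L[i]='if __name__=="__main__":\n    rep()'
open('m.py','w').write('\n'.join(L))
E
python3 m.py
```

```text
t3.87 tcp [418.6 314.   99.7] yaw -7.6 tcpang -97.0 rad 27.7 gap 0.107 F [-0.22  0.13  0.76] M [-0.035  0.249  0.376] | rxF -0.006 tot 0.369
t3.97 tcp [418.3 314.1  99.7] yaw -7.5 tcpang -97.7 rad 27.7 gap 0.111 F [-1.65 -0.79  1.35] M [-0.176  0.26  -0.017] | rxF -0.042 tot -0.059
```

Request:
servo_tool --plan '[[[-0.078,0.014,0,0,0,-5,255]]]'

```text
time: 4.05
tcp_pos: [416.5, 314.4, 99.7]
orientation: [[0.977, 0.002, 0.213], [-0.213, -0.002, 0.977], [0.002, -1.0, -0.001]]
ft_force: [-0.7, -1.1, -0.1]
finger_gap: 0.115
```

```bash
python3 m.py
```

```text
t4.05 tcp [416.5 314.4  99.7] yaw -12.3 tcpang -101.5 rad 27.7 gap 0.115 F [-0.73 -1.08 -0.06] M [-0.239  0.067  0.336] | rxF -0.014 tot 0.323
t4.15 tcp [416.2 314.5  99.7] yaw -12.3 tcpang -102.2 rad 27.7 gap 0.113 F [-0.72 -1.07 -0.34] M [-0.209  0.151 -0.019] | rxF -0.013 tot -0.032
```

Request:
servo_tool --plan '[[[-0.076,0.021,0,0,0,-5,255]]]'

```text
time: 4.23
tcp_pos: [414.4, 314.9, 99.7]
orientation: [[0.956, 0.002, 0.294], [-0.294, -0.002, 0.956], [0.002, -1.0, -0.001]]
ft_force: [0.1, -0.2, -0.4]
finger_gap: 0.111
```

```bash
python3 m.py
```

```text
t4.23 tcp [414.4 314.9  99.7] yaw -17.1 tcpang -106.0 rad 27.7 gap 0.111 F [ 0.06 -0.16 -0.42] M [-0.217  0.126  0.309] | rxF 0.003 tot 0.312
t4.33 tcp [414.1 315.   99.7] yaw -17.1 tcpang -106.7 rad 27.7 gap 0.111 F [-0.4  -1.95 -0.73] M [-0.263  0.201  0.095] | rxF 0.005 tot 0.099
```

Total turn is about 40°, and torque is still flat at about 0.31–0.38 N m. I'll check pad descent in the images.

```bash
cat > v.py <<'E'
import numpy as np,cv2,glob
a=cv2.imread("pics/scene0.png"),cv2.imread("pics/side0.png")
fs=sorted(glob.glob("f*.npz"))
A=[("0",a[0],a[1])]+[(f,np.load(f)["s"],np.load(f)["d"]) for f in fs]
rows=[]
for n,s,d in A:
    # phase shift of pad region vs first, and of board reference
    out=[]
    for img,ref,(x0,x1,y0,y1) in [(s,A[0][1],(273,297,239,256)),(d,A[0][2],(280,297,248,263))]:
        g=lambda i:cv2.cvtColor(i,cv2.COLOR_BGR2GRAY)
        t=g(ref)[y0:y1,x0:x1]; S=g(img)[y0-4:y1+6,x0-4:x1+4]
        u=4; r=cv2.matchTemplate(cv2.resize(S,None,fx=u,fy=u,interpolation=cv2.INTER_CUBIC),cv2.resize(t,None,fx=u,fy=u,interpolation=cv2.INTER_CUBIC),cv2.TM_CCOEFF_NORMED)
        _,m,_,l=cv2.minMaxLoc(r); out+=[(l[0]/u-4,l[1]/u-4,round(m,3))]
    print(n,out)
pick=[A[0],A[len(A)//2],A[-1]]
c=np.hstack([cv2.resize(x[1][225:262,268:302],(266,290),interpolation=cv2.INTER_CUBIC) for x in pick])
e=np.hstack([cv2.resize(x[2][235:270,272:306],(266,290),interpolation=cv2.INTER_CUBIC) for x in pick])
cv2.imwrite("pics/cmp_%s.png"%A[-1][0][:5],np.vstack([c,e]))
E
python3 v.py; ls pics
```

```text
0 [(0.0, 0.0, 1.0), (0.0, 0.0, 0.996)]
f0386.npz [(0.25, 1.0, 0.917), (0.0, 1.0, 0.908)]
f0405.npz [(0.25, 1.25, 0.898), (0.0, 1.25, 0.893)]
f0423.npz [(0.25, 1.25, 0.891), (0.0, 1.25, 0.89)]
cmp_f0423.png
s1.png
s2.png
s3.png
sc_z.png
scene0.png
si_z.png
side0.png
w1.png
w2.png
w3.png
wrist0.png
```

View pics/cmp_f0423.png

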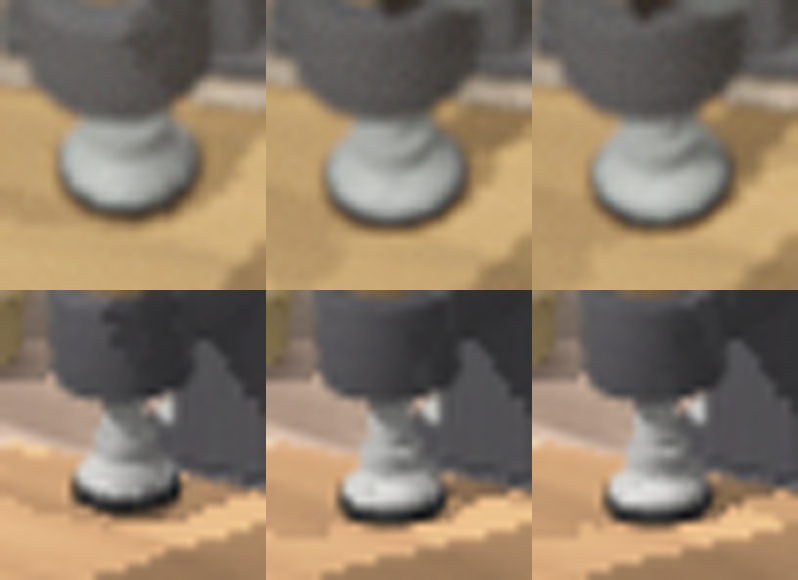

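```bash
cat > e.py <<'E'
from h import *
import glob
s,d=P("scene"),P("side")
for c,n in((s,"scene"),(d,"side")):
    print(n,"px/mm",(proj(c,(422,341.5,18))-proj(c,(422,341.5,22)))/4, "pad centre at z=18",proj(c,(421,341,18)).round(1))
A=[("0",cv2.imread("pics/scene0.png"),cv2.imread("pics/side0.png"))]+[(f,np.load(f)["s"],np.load(f)["d"]) for f in sorted(glob.glob("f*.npz"))]
def edges(img,x0,x1,y0,y1):
    g=cv2.cvtColor(img,cv2.COLOR_BGR2GRAY).astype(float)[y0:y1,x0:x1].mean(1)
    yy=np.arange(y0,y1)
    mn=g.argmin(); 
    # upper edge: crossing midlevel between bright body above and min; lower edge: between min and board below
    up=g[:mn].max(); dn=g[mn:].max(); o=[]
    for rng,lv in ((range(mn,0,-1),(up+g[mn])/2),(range(mn,len(g)-1),(dn+g[mn])/2)):
        st=-1 if rng.step<0 else 1
        for i in rng:
            if (g[i]-lv)*(g[i+st]-lv)<=0:
                o.append(yy[i]+st*(lv-g[i])/(g[i+st]-g[i])); break
    p=np.polyfit([-1,0,1],g[mn-1:mn+2],2) if 0<mn<len(g)-1 else [1,0]
    return np.round(o+[yy[mn]-p[1]/2/p[0]],2).tolist(), np.round([g[mn],up,dn]).tolist()
for n,a,b in A: print(n,edges(a,280,288,244,260),edges(b,284,290,254,270))
E
python3 e.py
```

```text
scene px/mm [0.03921088 0.44580451] pad centre at z=18 [283.8 247.8]
side px/mm [0.0127591  0.44026661] pad centre at z=18 [286.7 260.8]
0 ([250.36, 252.97, 251.74], [80.0, 185.0, 173.0]) ([259.5, 261.9, 260.76], [43.0, 186.0, 184.0])
f0386.npz ([251.56, 254.0, 252.91], [77.0, 193.0, 172.0]) ([260.65, 262.71, 261.84], [38.0, 213.0, 185.0])
f0405.npz ([251.69, 254.1, 253.0], [77.0, 192.0, 172.0]) ([260.77, 263.05, 261.99], [44.0, 211.0, 185.0])
f0423.npz ([251.74, 254.23, 253.07], [80.0, 196.0, 172.0]) ([260.74, 263.05, 261.99], [44.0, 217.0, 185.0])
```

Request:
servo_tool --plan '[[[-0.074,0.026,0,0,0,-5,255]]]'

```text
time: 4.42
tcp_pos: [412.3, 315.6, 99.7]
orientation: [[0.928, 0.002, 0.373], [-0.373, -0.002, 0.928], [0.003, -1.0, -0.001]]
ft_force: [-0.6, -1.4, 0.1]
finger_gap: 0.113
```

```bash
python3 m.py; python3 e.py|tail -2
```

```text
t4.42 tcp [412.3 315.6  99.7] yaw -21.9 tcpang -110.5 rad 27.6 gap 0.113 F [-0.6  -1.43  0.07] M [-0.191  0.153  0.378] | rxF -0.002 tot 0.376
t4.52 tcp [412.  315.7  99.7] yaw -21.9 tcpang -111.2 rad 27.6 gap 0.110 F [ 0.39 -0.6   0.2 ] M [-0.234  0.107  0.059] | rxF 0.016 tot 0.075
f0423.npz ([251.74, 254.23, 253.07], [80.0, 196.0, 172.0]) ([260.74, 263.05, 261.99], [44.0, 217.0, 185.0])
f0441.npz ([251.84, 254.23, 253.07], [82.0, 188.0, 173.0]) ([260.82, 263.05, 261.99], [44.0, 203.0, 185.0])
```

Request:
servo_tool --plan '[[[-0.072,0.034,0,0,0,-5,255]]]'

```text
time: 4.6
tcp_pos: [410.3, 316.5, 99.7]
orientation: [[0.894, 0.002, 0.449], [-0.449, -0.003, 0.894], [0.003, -1.0, -0.001]]
ft_force: [1.1, -2.1, 0.7]
finger_gap: 0.109
```

```bash
python3 m.py; python3 e.py|tail -1; python3 -c "
from h import *
im=arm.grab_frame('wrist'); cv2.imwrite('pics/w4.png',im)"
```

```text
t4.60 tcp [410.3 316.5  99.7] yaw -26.7 tcpang -115.0 rad 27.6 gap 0.109 F [ 1.13 -2.08  0.73] M [-0.341  0.062  0.375] | rxF 0.052 tot 0.428
t4.70 tcp [410.  316.6  99.7] yaw -26.7 tcpang -115.7 rad 27.6 gap 0.111 F [-0.07 -1.61 -0.43] M [-0.324  0.105  0.1  ] | rxF 0.018 tot 0.117
f0459.npz ([251.74, 254.19, 253.03], [78.0, 185.0, 172.0]) ([260.79, 263.07, 261.96], [42.0, 187.0, 186.0])
```

View pics/w4.png

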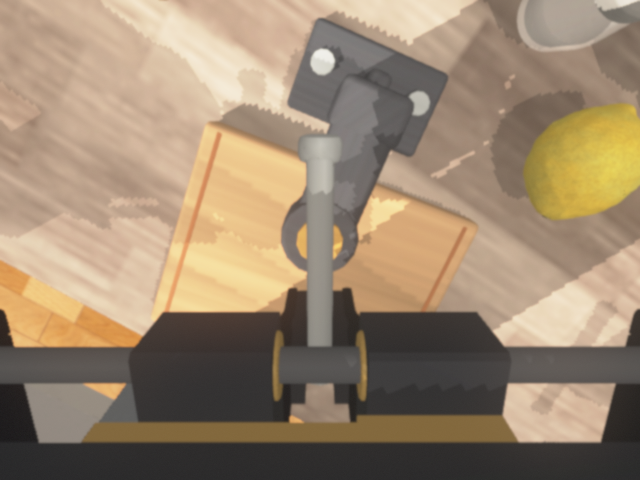

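The bar has followed the jaws through 49.6°. The pad edge moved 1.25–1.35 px (at 0.445 px/mm), which is about 2.9 mm, then stopped. That puts the meeting near 28–33°, so the handle is 17–21° past it, and torque has risen to about 0.43 N m. I'll turn about 10.5° more.

Request:
servo_tool --plan '[[[-0.072,0.041,0,0,0,-5.3,255],[-0.069,0.047,0,0,0,-5.3,255]]]'

```text
time: 4.92
tcp_pos: [406.3, 318.9, 99.7]
orientation: [[0.799, 0.001, 0.602], [-0.602, -0.003, 0.799], [0.003, -1.0, -0.002]]
ft_force: [0.0, -1.6, 0.6]
finger_gap: 0.117
```

```bash
python3 m.py; python3 e.py|tail -1
```

```text
t4.92 tcp [406.3 318.9  99.7] yaw -37.0 tcpang -124.7 rad 27.5 gap 0.117 F [ 0.01 -1.62  0.6 ] M [-0.17   0.185  0.376] | rxF 0.026 tot 0.401
t5.02 tcp [406.1 319.1  99.7] yaw -36.9 tcpang -125.4 rad 27.5 gap 0.111 F [-0.72 -0.81 -0.03] M [-0.224  0.209  0.097] | rxF -0.003 tot 0.094
f0491.npz ([251.76, 254.4, 253.15], [76.0, 186.0, 159.0]) ([260.79, 263.24, 262.0], [42.0, 188.0, 180.0])
```

The handle is at 59.9° of turn, about 27–32° past the meeting, and the pad hasn't moved further. I'll open and lift straight up.

Request:
servo_tool --plan '[[[0,0,0,0,0,0,130],[0,0,0,0,0,0,130],[0,0,0,0,0,0,130],[0,0,0,0,0,0,130],[0,0,0,0,0,0,130]]]'

```text
time: 5.43
tcp_pos: [407.2, 320.3, 99.9]
orientation: [[0.806, 0.002, 0.592], [-0.592, 0.001, 0.806], [0.002, -1.0, 0.002]]
ft_force: [0.6, -0.2, 0.3]
finger_gap: 0.408
```

Request:
servo_tool --plan '[[[0,0,0.2,0,0,0,130],[0,0,0.5,0,0,0,130],[0,0,0.7,0,0,0,130],[0,0,0.7,0,0,0,130],[0,0,0.7,0,0,0,130],[0,0,0.7,0,0,0,130],[0,0,0,0,0,0,130]]]'

```text
time: 6.02
tcp_pos: [405.7, 319.6, 210.0]
orientation: [[0.807, -0.001, 0.59], [-0.59, -0.0, 0.807], [-0.001, -1.0, -0.001]]
ft_force: [1.2, 0.4, 1.1]
finger_gap: 0.49
```

```bash
python3 m.py; python3 e.py|tail -1; python3 - <<'E'
from h import *
c=P("wrist");im=arm.grab_frame('wrist'); cv2.imwrite('pics/w5.png',im); np.savez("w5.npz",K=c[0],R=c[1],t=c[2])
im=arm.grab_frame('scene'); cv2.imwrite('pics/s5.png',im)
E
```

```text
t6.02 tcp [405.7 319.6 210. ] yaw -36.2 tcpang -126.7 rad 27.3 gap 0.490 F [1.21 0.37 1.1 ] M [-0.06   0.061  0.038] | rxF 0.020 tot 0.058
t6.12 tcp [403.7 318.6 206.8] yaw -36.2 tcpang -128.5 rad 29.3 gap 0.491 F [-0.56 -0.03 -0.88] M [-0.042  0.129  0.027] | rxF -0.012 tot 0.015
f0601.npz ([251.77, 254.25, 253.09], [82.0, 197.0, 172.0]) ([260.74, 263.06, 261.99], [44.0, 216.0, 185.0])
```

View pics/w5.png

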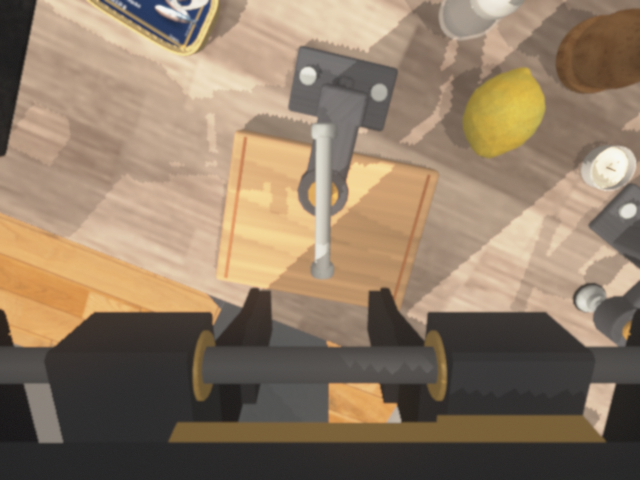

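View pics/s5.png

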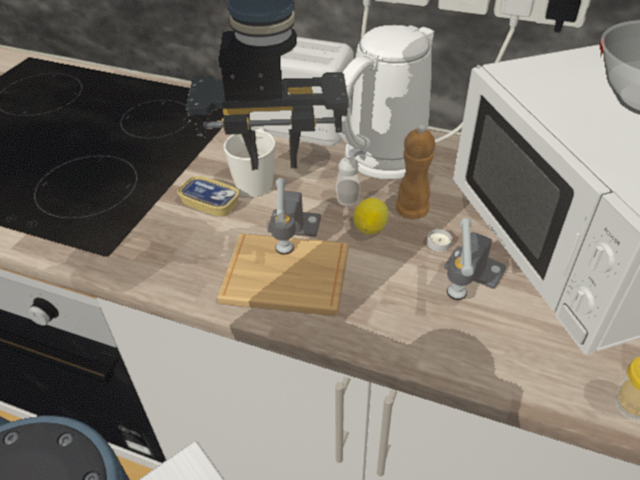

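The handle is free; its knobs are at about (322,131) and (321,270) in the wrist view. The board and the empty clamp sit where they were. I'll check the final handle angle and board shift.

```bash
python3 - <<'E'
from h import *
a=[]
for f,u,v in (("w1.npz",(315,136),(315,287)),("w5.npz",(322,131),(321.5,270))):
    z=np.load(f);c=(z["K"],z["R"],z["t"]);p,q=ray(c,u,113),ray(c,v,113);w=q-p
    ang=np.degrees(np.arctan2(w[1],w[0]));a.append(ang);print(((p+q)/2).round(1),np.linalg.norm(w).round(1),ang.round(1))
print("turn",a[0]-a[1])
A=cv2.imread("pics/scene0.png");B=cv2.imread("pics/s5.png");g=lambda i:np.float32(cv2.cvtColor(i,cv2.COLOR_BGR2GRAY))
for n,(x0,x1,y0,y1) in {"board":(215,355,258,318),"spare":(440,512,215,305)}.items(): print(n,cv2.phaseCorrelate(g(A)[y0:y1,x0:x1],g(B)[y0:y1,x0:x1]))
E
python3 e.py | tail -11
```

```text
[422.6 340.5 113. ] 90.7 -68.0
[421.7 340.5 113. ] 90.7 -126.3
turn 58.30885317654021
board ((0.19607795153605423, -0.4211251268493008), 0.3888215312251338)
spare ((0.0660170215692375, -0.018031041394593217), 0.9838986043576841)
scene px/mm [0.03921088 0.44580451] pad centre at z=18 [283.8 247.8]
side px/mm [0.0127591  0.44026661] pad centre at z=18 [286.7 260.8]
0 ([250.36, 252.97, 251.74], [80.0, 185.0, 173.0]) ([259.5, 261.9, 260.76], [43.0, 186.0, 184.0])
f0386.npz ([251.56, 254.0, 252.91], [77.0, 193.0, 172.0]) ([260.65, 262.71, 261.84], [38.0, 213.0, 185.0])
f0405.npz ([251.69, 254.1, 253.0], [77.0, 192.0, 172.0]) ([260.77, 263.05, 261.99], [44.0, 211.0, 185.0])
f0423.npz ([251.74, 254.23, 253.07], [80.0, 196.0, 172.0]) ([260.74, 263.05, 261.99], [44.0, 217.0, 185.0])
f0441.npz ([251.84, 254.23, 253.07], [82.0, 188.0, 173.0]) ([260.82, 263.05, 261.99], [44.0, 203.0, 185.0])
f0459.npz ([251.74, 254.19, 253.03], [78.0, 185.0, 172.0]) ([260.79, 263.07, 261.96], [42.0, 187.0, 186.0])
f0491.npz ([251.76, 254.4, 253.15], [76.0, 186.0, 159.0]) ([260.79, 263.24, 262.0], [42.0, 188.0, 180.0])
f0601.npz ([251.77, 254.25, 253.09], [82.0, 197.0, 172.0]) ([260.74, 263.06, 261.99], [44.0, 216.0, 185.0])
```

```bash
python3 -c "
from plant import arm
print(arm.sign_off())"
```

```text
the job is handed in; nothing more can be done
None
```

I turned the loaded clamp's handle about 58–60° clockwise, which I put at 25–31° past the point where the pad met the board. I then let go, lifted clear and handed the job in at about 6 s. No verdict is reported, so the result rests on my checks below.

- **Handle turn:** the tool measured 59.9°, and the handle's knobs in the wrist camera gave 58.3°.
- **Pad meeting the board:** the pad's edge moved down about 2.9 mm in both fixed cameras, then stopped. That puts the meeting at about 28–33° of turn.
- **Torque:** it rose from about 0.35 N m to 0.40–0.43 N m. That is less than the roughly 0.47 N m expected, so torque alone would suggest only 11–20° past the meeting. It was noisy, and I trusted the camera estimate. Both estimates are inside the 10–55° range.
- **Board:** its image moved less than 0.5 px, about 1 mm. That match was weak because the shadows had changed, but by eye the board sits where it was.
- **Empty clamp:** its image moved less than 0.1 px, so it was not disturbed.
- **Robot:** the gripper ended about 100 mm above its gripping height, touching nothing.

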